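# Call a workmate and point out the bead to reject

### The arm

A 6-joint arm with a two-finger parallel gripper is mounted at the origin on the work surface. World frame = base frame: x ahead of the robot, y to its left, z up, the work surface at z = 0. Lengths are in mm, angles in rad, forces in N, time in s.
With the tool pointing down it reaches from about 350 to 775 mm from the base axis. Payload 7.3 kg.
Tool frame: the origin (TCP) lies between the finger pads, 19 mm behind the fingertips; this is the grasp point; z points along the fingers, y is the line along which they close (so a half turn about z gives the same grasp; the last joint's range is limited). The gripper opens to 92 mm and grips with 3 to 60 N. Pads are 19 mm wide; open, the fingers measure 130 mm over their backs; the gripper's body (75 mm by 190 mm) begins 47 mm behind the grasp point.
Start: joints at [-1.331, 0.342, 1.524, -0, 1.275, -0.146], TCP at [197.581, -486.421, 245.541] pointing down, gripper open.
Joint ranges: [-2.53, 2.53], [-0.77, 2.02], [0.04, 2.7], [-1, 4.14], [0.28, 2.66], [-3.11, 3.11]. Speed limits (rad/s): [2.57, 2.57, 3.14, 3.14, 3.14, 3.14].

### API

Orientations are given as [roll, pitch, yaw] about the fixed x, y, z axes, in that order (R = Rz(yaw) Ry(pitch) Rx(roll)).
In Python, from plant import * gives the robot as it stands. The module is installed in compiled form; this text tells all that it offers.
- The arm moves only by the shell command python3 -m inch 'ROWS'. ROWS is JSON, a list of rows, each a list of 5 numbers: the shift along the tool's x, y, z in m, then the turn about the tool's z in rad, then the opening, from 0 (shut) to 1 (fully open). In form: [[tx, ty, tz, spin, claw], ...]. A call has 1 to 8 rows; each row is the pose to reach, as a shift and turn from the pose commanded when the call began, along the tool's axes at that moment; what a row does not reach only later rows make up. A row lasts 1/12 s, in which the tool goes at most 41.7 mm and 7.16 degrees, less where a joint would pass 70% of its speed; a pose out of reach is approached as far as the arm can. A call with a gripper value outside its range is refused whole. The fingers move at their own pace and stop on an object; the grip force is fixed at half the most. Time passes only in rows, so rows that repeat a pose let the fingers close. It gives the time, the measured TCP pose, the force, the opening and the grip force at its end, in the units of the state.
- get_obs(): the state, without advancing time (a new reading comes with each control period).
- capture(name): name is "scene" or "top"; returns a dict with "color" (400x640x3 uint8, red, green, blue), "intrinsics" (3x3 intrinsics, pixels), "distortion" ([k1, k2, p1, p2, k3] as OpenCV has them; the pictures are not rectified), "pose" (4x4, takes a point from camera to world coordinates). Camera axes: x right, y down, z forward; pixel columns grow to the right and rows downward; lengths in mm; the calibration is good to about 2 mm. A picture is of the moment at which its call begins. There is no depth.
- close_job(): hands the job in; it is judged then, once.
Trained networks look in a picture, given as the dict that the camera call returned (one of the last four; its "shot" number tells which), for a name from the list of things; names that differ only in an ending like _2 or _b are one class to them, and where a whole thing is asked for, a point or a joint stands for the part that bears it (a point fixed in the world has none). Each returns a list of dicts, best first, with "conf" (0 to 1); they miss things now and then, are a little off and sometimes report something else, mostly with a low value. They report only what shows in the picture. A call takes as long as a camera call. They do not tell look-alikes from the thing itself.
- look_for(picture, target): "rect" ([centre column, centre row, width, height] in pixels, round what is visible of it).
- trace(picture, target): "pixels" (400x640 bool, what is visible of it) and "rect" ([centre column, centre row, width, height] in pixels, round what is visible of it).
- tip_of(picture, target): "centre" ([column, row] in pixels: a listed point, or the origin of a listed thing).
The state is a dict: "time": time; "joint_positions": joint angles; "dq": joint speeds; "tau": joint torques, N m; "tool_pos": TCP position; "tcp_rot": TCP orientation; "contact_force": force on the tool from outside, world axes, zero at the start; "moment": the same for the moment, N m; "grip_width": finger opening in mm; "finger_force": force on a finger pad.
Only numpy, scipy, OpenCV 4.12 (cv2) and the standard library are available. Lean on these libraries where they do the work, as an engineer would, in place of code of your own. Each camera call takes 0.05 s, during which the arm holds its last target. There are 200 camera calls.

### The job

At the bead-making table, press the red call button all the way down and let it up again to call your workmate. Then point at the one unglazed terracotta bead in the tray: hold the fingertips just above it, two to four centimetres clear, for two seconds. Then show where it goes by pointing in the same way just above the middle of the blue bowl's mouth, and finish still pointing there. Touch no bead or bowl, and do not pass low over the dark beads or the wooden bowl.

Things in the scene. Friction and masses are not known exactly. Their poses are not given: they have to be found in the camera images.
- call (a joint): Travel of the red call button in m: 0 is up, 0.006 is fully down. It springs back; fully down takes about 5 N.
- call_top (a point): Centre of the top face of the red round push button (36 mm across), 22 mm above the table when up, which stands in a round grey housing, 52 mm across and 12 mm high, fixed to the table, and is pressed straight down. The point moves with the button.
- tray: Square plywood tray, 150 x 150 mm, rim 14 mm high and 6 mm thick, floor 6 mm thick, fixed to the table; origin at the centre of its underside, z up. Four beads stand in it in two rows of two, about 56 mm apart; which place holds which bead varies.
- pale_bead: The unglazed orange-brown terracotta bead: a loose barrel 28 mm in diameter and 22 mm high, standing on its flat end; origin at the centre of its underside, z up (top at z = 22 mm).
- dark_bead1: Near-black barrel-shaped clay bead, same shape and size as the pale one, loose; origin at the centre of its underside, z up. To be left alone.
- dark_bead2: Near-black barrel-shaped clay bead, same shape and size as the pale one, loose; origin at the centre of its underside, z up. To be left alone.
- dark_bead3: Near-black barrel-shaped clay bead, same shape and size as the pale one, loose; origin at the centre of its underside, z up. To be left alone.
- blue_bowl: Loose empty blue bowl, 120 mm across the rim and 55 mm high; origin at the centre of its underside, z up. It stands either left or right of the tray.
- blue_bowl_rim (a point): Centre of the blue bowl's mouth, at rim height; z up.
- wood_bowl: Loose empty brown wooden bowl of the same size, on the other side of the tray; origin at the centre of its underside, z up. To be left alone.
Mind the look-alikes: they are no part of the job. Several things look just like the part that bears call: the one meant starts farthest to the robot's left.

How it is judged (in metres and radians):
On the way, in this order (a step that is already met when the one before it is completed fails the run):
1. the red call button is pressed down (4.5 mm or more of its 6 mm) (value of joint call above 0.0045 m).
2. the button is let up again (value of joint call below 0.002 m).
3. the tool point stays above the terracotta bead for two seconds: within 18 mm sideways and 10 to 83 mm above its top (horizontal distance between the grasp point and pale_bead below 0.018 m and z of the grasp point in the frame of pale_bead between 0.032 and 0.105 m), for 1.8 s.
At the end, for the whole second after the job is handed in: The tool point is 10 to 85 mm above the blue bowl's rim level and within 30 mm sideways of the middle of its mouth; the button is up; beads and bowls are at rest within 8 mm of where they started (horizontal distance between the grasp point and blue_bowl_rim below 0.03 m and z of the grasp point in the frame of blue_bowl_rim between 0.01 and 0.085 m and value of joint call below 0.002 m and distance of each of pale_bead, dark_bead1, dark_bead2, dark_bead3, blue_bowl, wood_bowl from where it was at the start of the episode below 0.008 m and linear speed of each of pale_bead, dark_bead1, dark_bead2, dark_bead3, blue_bowl, wood_bowl below 0.02 m/s); the robot touches nothing.
It fails at once if a bead or a bowl is touched (contact force between any of the fingers, the arm and pale_bead above 0.3 N or contact force between any of the fingers, the arm and dark_bead1 above 0.3 N or contact force between any of the fingers, the arm and dark_bead2 above 0.3 N or contact force between any of the fingers, the arm and dark_bead3 above 0.3 N or contact force between any of the fingers, the arm and blue_bowl above 0.3 N or contact force between any of the fingers, the arm and wood_bowl above 0.3 N).
It fails at once if a bead or a bowl is moved or lifted by more than 8 mm (distance of any of pale_bead, dark_bead1, dark_bead2, dark_bead3, blue_bowl, wood_bowl from where it was at the start of the episode above 0.008 m).
It fails at once if the tool point comes right over a dark bead (within 12 mm sideways, less than 78 mm above its top) or the wooden bowl (within 25 mm of its middle, less than 80 mm above its rim) ((horizontal distance between the grasp point and dark_bead1 below 0.012 m and z of the grasp point in the frame of dark_bead1 below 0.1 m) or (horizontal distance between the grasp point and dark_bead2 below 0.012 m and z of the grasp point in the frame of dark_bead2 below 0.1 m) or (horizontal distance between the grasp point and dark_bead3 below 0.012 m and z of the grasp point in the frame of dark_bead3 below 0.1 m) or (horizontal distance between the grasp point and wood_bowl below 0.025 m and z of the grasp point in the frame of wood_bowl below 0.135 m)).
It also fails if it takes over 48 s, if anything falls off the work surface, if the arm or the gripper's body presses on something with over 40 N, if the wrist force passes 120 N, or if a joint passes its speed limit or range.

## Working session

There is one attempt and no reset: what is moved stays moved. The work goes in short steps, Python scripts to look and compute and a shell command to move; the robot and the scene stay as the last step left them, time stands still between calls to the robot, and variables do not carry over. Pictures are saved under pics/ and viewed, at most 10 in all, crops included, and the job is handed in when it is done.

```bash
mkdir -p pics; cat > h.py <<'E'
from plant import *
import numpy as np, cv2
def ray(p,uv,z):
    q=cv2.undistortPoints(np.array([[uv]],float),np.array(p["intrinsics"]),np.array(p["distortion"],float))[0,0]
    T=np.array(p["pose"]); d=T[:3,:3]@[q[0],q[1],1]; o=T[:3,3]
    return (o+d*(z-o[2])/d[2]).round(1)
def save(p,n): cv2.imwrite("pics/"+n,p["color"][:,:,::-1])
E
python3 - <<'E'
from h import *
Z=dict(call_top=22,tray=0,pale_bead=6,dark_bead1=6,blue_bowl_rim=55,blue_bowl=0,wood_bowl=0)
ps=[]
for c in("scene","top"):
    p=capture(c); ps.append(p["color"])
    for t,z in Z.items():
        for r in tip_of(p,t):print(c,t,round(r["conf"],2),np.round(r["centre"],0),ray(p,r["centre"],z))
im=np.vstack(ps)[:,:,::-1]
cv2.imwrite("pics/a.png",cv2.resize(im,(480,600),interpolation=cv2.INTER_AREA))
o=get_obs();print(o["tool_pos"],o["tcp_rot"],o["time"])
E
```

```text
scene call_top 0.72 [240. 208.] [ 419.2 -114.7   22. ]
scene call_top 0.56 [262. 242.] [ 514.6 -138.5   22. ]
scene call_top 0.48 [276. 191.] [437.9 -31.3  22. ]
scene call_top 0.27 [375. 120.] [446.2 303.5  22. ]
scene tray 0.69 [353. 238.] [628.6   1.8   0. ]
scene tray 0.6 [351. 252.] [646.2 -25.2   0. ]
scene tray 0.36 [371. 231.] [643.7  41.    0. ]
scene pale_bead 0.68 [357. 253.] [657.  -22.3   6. ]
scene dark_bead1 0.62 [333. 238.] [600.6 -28.7   6. ]
scene dark_bead1 0.6 [276. 190.] [424.3 -20.6   6. ]
scene dark_bead1 0.54 [350. 218.] [593.4  31.1   6. ]
scene blue_bowl_rim 0.87 [379. 102.] [432.7 332.2  55. ]
scene blue_bowl_rim 0.61 [173. 279.] [ 478.  -304.6   55. ]
scene blue_bowl 0.63 [378. 121.] [439.8 328.    0. ]
scene wood_bowl 0.95 [175. 281.] [ 448.3 -298.7    0. ]
top call_top 0.69 [394. 221.] [ 512.7 -150.4   22. ]
top call_top 0.61 [377. 264.] [ 412.1 -110.4   22. ]
top call_top 0.47 [341. 254.] [436.1 -26.2  22. ]
top tray 0.73 [328. 176.] [623.8   2.5   0. ]
top pale_bead 0.4 [337. 164.] [650.9 -19.6   6. ]
top dark_bead1 0.58 [341. 184.] [601.7 -28.6   6. ]
top dark_bead1 0.57 [318. 187.] [595.  26.   6.]
top blue_bowl_rim 0.69 [184. 254.] [438.6 330.7  55. ]
top blue_bowl_rim 0.69 [342. 166.] [637.9 -29.2  55. ]
top blue_bowl 0.75 [192. 253.] [438.2 330.3   0. ]
top wood_bowl 0.84 [457. 250.] [ 442.1 -303.5    0. ]
[ 197.59370654 -486.39971463  245.5449708 ] [ 3.14148532e+00 -7.38715569e-07  3.85807134e-01] 0.8
```

View pics/a.png

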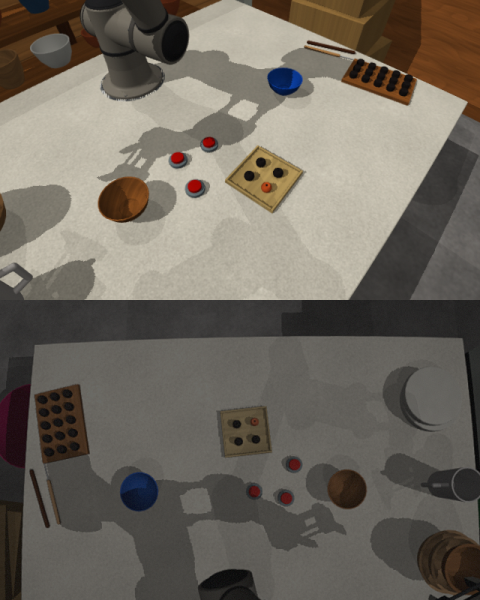

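The combined picture shows the tray with its terracotta bead at about (357,253) in scene. The blue bowl is on the left (+y) and the wooden bowl on the right. The red button candidates in the top picture are (394,221) → y=-150, (377,264) → y=-110 and (341,254) → y=-28. The last has the largest y, farthest to the robot's left, so it is the one meant. I'll confirm it in a crop.

```bash
cat > go.py <<'E'
import sys
from h import *
from scipy.spatial.transform import Rotation as R
o=get_obs(); t=np.array(eval(sys.argv[1]))
print("tool shift m",(R.from_euler("xyz",o["tcp_rot"]).inv().apply(t-o["tool_pos"])/1000).round(4),"t",o["time"])
E
python3 - <<'E'
from h import *
for i,c in enumerate(("top","scene")):
    p=capture(c)
    for t,z in dict(call_top=18,pale_bead=17,dark_bead1=17).items():
        for r in trace(p,t):
            ys,xs=np.nonzero(r["pixels"]); print(c,t,round(r["conf"],2),np.round([xs.mean(),ys.mean()],1),ray(p,[xs.mean(),ys.mean()],z))
    if i==0: cv2.imwrite("pics/b.png",cv2.resize(p["color"][140:290,260:460,::-1],None,fx=4,fy=4,interpolation=cv2.INTER_CUBIC))
E
python3 go.py "[437,-28,150]"
```

```text
top call_top 0.7 [392.8 218.7] [ 517.6 -148.8   18. ]
top call_top 0.6 [338.6 254.8] [434.6 -21.2  18. ]
top call_top 0.58 [381.6 263.8] [ 413.1 -120.6   18. ]
top pale_bead 0.58 [338.9 161.8] [653.9 -24.4  17. ]
top dark_bead1 0.62 [317.5 187.6] [592.6  27.   17. ]
top dark_bead1 0.56 [315.3 165. ] [646.8  31.8  17. ]
top dark_bead1 0.53 [340.6 184.9] [598.7 -27.7  17. ]
scene call_top 0.77 [278.3 189.8] [436.8 -23.6  18. ]
scene call_top 0.64 [236.1 210.8] [ 415.6 -122.5   18. ]
scene call_top 0.63 [258.8 248.1] [ 517.9 -149.7   18. ]
scene dark_bead1 0.66 [331.8 234.5] [598.3 -29.7  17. ]
scene dark_bead1 0.56 [347.8 216.2] [591.9  26.2  17. ]
scene dark_bead1 0.45 [370.4 230.5] [647.7  30.2  17. ]
tool shift m [ 0.3943 -0.3347  0.0955] t 1.2
```

View pics/b.png

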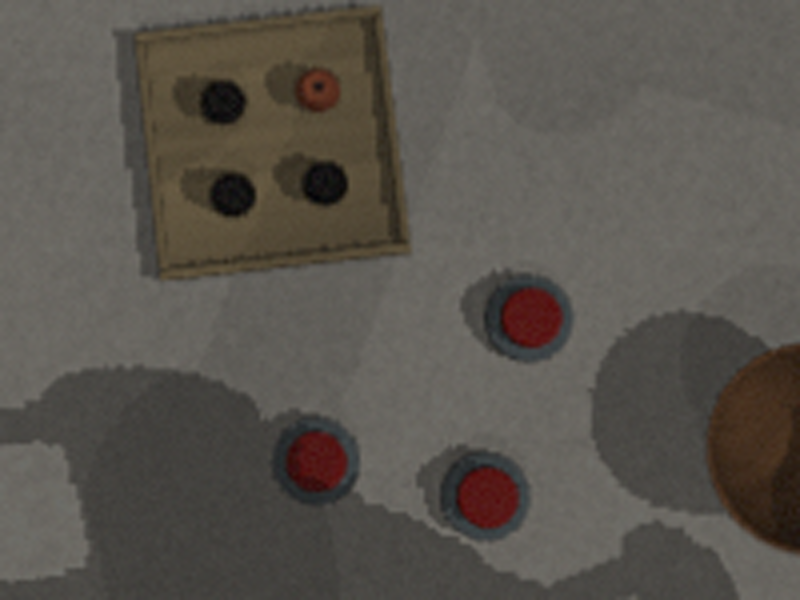

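The crop shows three identical buttons. The leftmost, at crop (317,460) → pixel (339,255), is at about (436,-23) mm. The terracotta bead is at crop (319,88) → (654,-25) mm. I'll move over the button with the fingers shut.

```bash
python3 -m inch '[[0.2,-0.17,0,0,0],[0.2,-0.17,0,0,0],[0.2,-0.17,0,0,0],[0.2,-0.17,0,0,0],[0.2,-0.17,0,0,0],[0.2,-0.17,0,0,0],[0.2,-0.17,0,0,0],[0.2,-0.17,0,0,0]]'; python3 go.py "[436,-23,80]"
```

```text
time: 1.87
tool_pos: [319.9, -251.0, 245.8]
tcp_rot: [3.142, -0.001, 0.39]
contact_force: [-0.5, -0.0, -0.1]
grip_width: 43.2
finger_force: 0.0
tool shift m [ 0.194  -0.1667  0.1659] t 1.8667
```

```bash
python3 -m inch '[[0.195,-0.17,0.1,0,0],[0.195,-0.17,0.1,0,0],[0.195,-0.17,0.1,0,0],[0.195,-0.17,0.1,0,0],[0.195,-0.17,0.1,0,0],[0.195,-0.17,0.1,0,0],[0.195,-0.17,0.1,0,0],[0.195,-0.17,0.1,0,0]]'; python3 - <<'E'
from h import *
p=capture("scene")
cv2.imwrite("pics/c.png",cv2.resize(p["color"][120:270,190:390,::-1],None,fx=4,fy=4))
E
python3 go.py "[436,-23,60]"; python3 go.py "[436,-23,33]"
```

```text
time: 2.53
tool_pos: [436.4, -20.1, 143.7]
tcp_rot: [-3.14, 0.002, 0.389]
contact_force: [-0.8, 0.3, 0.5]
grip_width: 0.5
finger_force: 0.0
tool shift m [-0.0003  0.0012  0.0844] t 2.5833
tool shift m [-0.0003  0.0012  0.1114] t 2.5833
```

View pics/c.png

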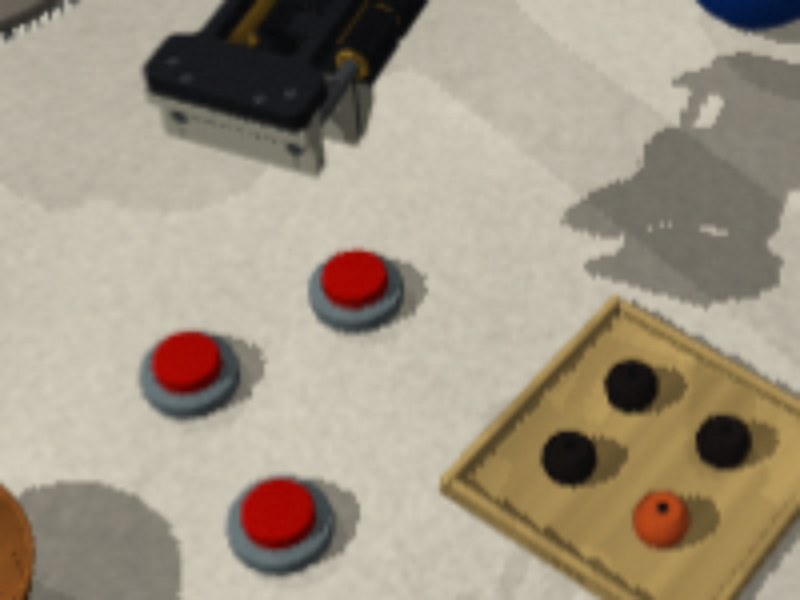

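The picture shows the shut gripper high above and over the button area, with the target button at crop (355,285). Next I descend gently.

```bash
python3 -m inch '[[0,0.001,0.04,0,0],[0,0.001,0.075,0,0],[0,0.001,0.095,0,0],[0,0.001,0.1,0,0],[0,0.001,0.105,0,0],[0,0.001,0.108,0,0],[0,0.001,0.11,0,0],[0,0.001,0.11,0,0]]'
```

```text
time: 3.25
tool_pos: [436.7, -24.4, 36.5]
tcp_rot: [3.14, -0.002, 0.386]
contact_force: [-0.9, -2.3, 3.4]
grip_width: 0.4
finger_force: 2.0
```

```bash
python3 -m inch '[[0,0,0.001,0,0],[0,0,0.002,0,0],[0,0,0.002,0,0],[0,0,0.002,0,0]]'
```

```text
time: 3.58
tool_pos: [436.9, -24.2, 34.9]
tcp_rot: [3.139, -0.002, 0.386]
contact_force: [-4.0, -3.8, 13.1]
grip_width: 0.3
finger_force: 6.5
```

The 13 N reading means the button is on its stop. Lifting now.

```bash
python3 -m inch '[[0,0,-0.02,0,0],[0,0,-0.06,0,0],[0,0,-0.1,0,0],[0,0,-0.115,0,0],[0,0,-0.115,0,0]]'; python3 - <<'E'
from h import *
p=capture("top")
for t,z in dict(call_top=18,pale_bead=17,blue_bowl_rim=40).items():
    for r in trace(p,t):
        ys,xs=np.nonzero(r["pixels"]); print(t,round(r["conf"],2),ray(p,[xs.mean(),ys.mean()],z))
E
python3 go.py "[654,-24,150]"
```

```text
time: 4.0
tool_pos: [438.6, -23.9, 152.6]
tcp_rot: [3.136, -0.008, 0.386]
contact_force: [0.8, 0.2, -0.4]
grip_width: 0.7
finger_force: 0.0
call_top 0.74 [ 517.  -148.8   18. ]
blue_bowl_rim 0.95 [435.7 333.3  40. ]
tool shift m [ 0.2025  0.0829 -0.003 ] t 4.2
```

```bash
python3 -m inch '[[0.2,0.08,0,0,0],[0.2,0.08,0,0,0],[0.2,0.08,0,0,0],[0.2,0.08,0,0,0],[0.2,0.08,0,0,0],[0.2,0.08,0,0,0],[0.2,0.08,0,0,0],[0.2,0.08,0,0,0]]'; python3 go.py "[654,-24,78]"
```

```text
time: 4.87
tool_pos: [649.9, -22.3, 146.0]
tcp_rot: [-3.139, 0.004, 0.386]
contact_force: [-0.5, -0.1, 0.4]
grip_width: 0.7
finger_force: 0.0
tool shift m [0.0034 0.0032 0.068 ] t 4.8667
```

Now down to 78 mm, leaving the tips about 31 mm above the bead, and hold.

```bash
python3 -m inch '[[0.003,0.003,0.03,0,0],[0.003,0.003,0.05,0,0],[0.003,0.003,0.065,0,0],[0.003,0.003,0.068,0,0],[0.003,0.003,0.068,0,0],[0.003,0.003,0.068,0,0],[0.003,0.003,0.068,0,0],[0.003,0.003,0.068,0,0]]'; python3 - <<'E'
from h import *
a=capture("scene")
for t in("pale_bead",):
  for r in tip_of(a,t):print(r["centre"],r["conf"],ray(a,r["centre"],6))
f=lambda p,x,y:cv2.resize(p["color"][y:y+150,x:x+200,::-1],(600,450))
cv2.imwrite("pics/d.png",f(a,260,150))
E
python3 go.py "[654,-24,78]"
```

```text
time: 5.53
tool_pos: [655.8, -24.3, 82.1]
tcp_rot: [3.14, -0.002, 0.386]
contact_force: [0.0, -0.3, 0.7]
grip_width: 0.6
finger_force: 0.0
tool shift m [-0.0014 -0.0009  0.0036] t 5.6333
```

View pics/d.png

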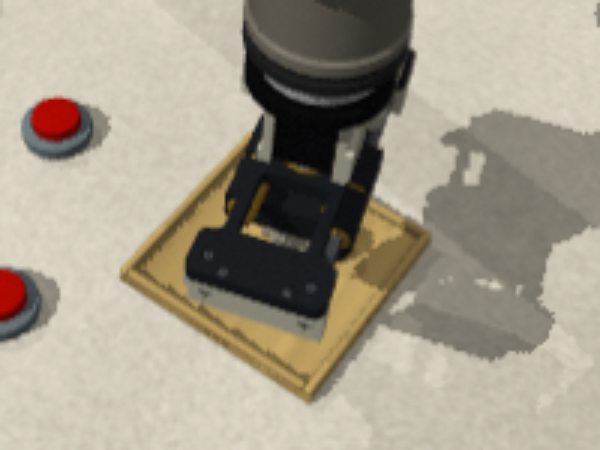

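The gripper hides the bead here. Measured TCP is (655.8,-24.3,82), within 2 mm of the bead, with the tips about 35 mm above it. Now I hold for over 2 s.

```bash
python3 -m inch '[[-0.001,0,0.002,0,0],[-0.001,0,0.002,0,0],[-0.001,0,0.002,0,0],[-0.001,0,0.002,0,0],[-0.001,0,0.002,0,0],[-0.001,0,0.002,0,0],[-0.001,0,0.002,0,0],[-0.001,0,0.002,0,0]]'; for i in 1 2 3 ; do python3 -m inch '[[0,0,0,0,0],[0,0,0,0,0],[0,0,0,0,0],[0,0,0,0,0],[0,0,0,0,0],[0,0,0,0,0],[0,0,0,0,0],[0,0,0,0,0]]'; done
python3 -m inch '[[0,0,-0.04,0,0],[0,0,-0.08,0,0],[0,0,-0.08,0,0],[0,0,-0.08,0,0]]'; python3 go.py "[437,332,165]"
```

```text
time: 6.3
tool_pos: [654.4, -24.6, 78.5]
tcp_rot: [3.141, -0.0, 0.386]
contact_force: [0.3, 0.4, 0.2]
grip_width: 0.2
finger_force: 0.0
time: 6.97
tool_pos: [654.4, -24.6, 78.5]
tcp_rot: [3.141, 0.0, 0.386]
contact_force: [0.4, -0.2, -0.6]
grip_width: 0.7
finger_force: 0.0
time: 7.63
tool_pos: [654.4, -24.6, 78.5]
tcp_rot: [3.142, 0.0, 0.386]
contact_force: [-0.0, 0.1, 0.1]
grip_width: 0.3
finger_force: 0.0
time: 8.3
tool_pos: [654.4, -24.6, 78.5]
tcp_rot: [3.141, 0.0, 0.386]
contact_force: [0.1, -1.4, 0.1]
grip_width: 0.4
finger_force: 0.0
time: 8.63
tool_pos: [655.9, -24.8, 161.7]
tcp_rot: [3.138, -0.005, 0.386]
contact_force: [-0.1, 0.3, -1.3]
grip_width: 0.5
finger_force: 0.0
tool shift m [-0.0685 -0.413  -0.005 ] t 8.6333
```

```bash
python3 -m inch '[[-0.035,-0.206,0,0,0],[-0.035,-0.206,0,0,0],[-0.035,-0.206,0,0,0],[-0.035,-0.206,0,0,0],[-0.035,-0.206,0,0,0],[-0.035,-0.206,0,0,0],[-0.035,-0.206,0,0,0],[-0.035,-0.206,0,0,0]]'
python3 -m inch '[[-0.034,-0.206,0,0,0],[-0.034,-0.206,0,0,0],[-0.034,-0.206,0,0,0],[-0.034,-0.206,0,0,0],[-0.034,-0.206,0,0,0],[-0.034,-0.206,0,0,0],[-0.034,-0.206,0,0,0],[-0.034,-0.206,0,0,0]]'
python3 go.py "[436,332,106]"
```

```text
time: 9.3
tool_pos: [544.2, 153.0, 157.7]
tcp_rot: [3.141, 0.001, 0.387]
contact_force: [0.6, -0.9, -0.5]
grip_width: 0.6
finger_force: 0.0
time: 9.97
tool_pos: [436.4, 330.1, 158.0]
tcp_rot: [3.141, 0.0, 0.385]
contact_force: [-0.5, -0.1, 0.4]
grip_width: 0.2
finger_force: 0.0
tool shift m [ 0.0003 -0.002   0.052 ] t 9.9667
```

```bash
python3 -m inch '[[0,-0.001,0.02,0,0],[0,-0.001,0.04,0,0],[0,-0.001,0.052,0,0],[0,-0.001,0.052,0,0],[0,-0.001,0.052,0,0],[0,-0.001,0.052,0,0],[0,-0.001,0.052,0,0],[0,-0.001,0.052,0,0]]'
python3 - <<'E'
from h import *
a=capture("scene");b=capture("top")
for t,z in dict(pale_bead=17,dark_bead1=17).items():
  for r in trace(b,t):
    ys,xs=np.nonzero(r["pixels"]);print(t,round(r["conf"],2),ray(b,[xs.mean(),ys.mean()],z))
for p in(a,b):
  for r in tip_of(p,"blue_bowl_rim"):print(round(r["conf"],2),ray(p,r["centre"],55))
f=lambda p,x,y:cv2.resize(p["color"][y:y+150,x:x+200,::-1],(600,290))
cv2.imwrite("pics/e.png",np.vstack([f(a,260,50),f(b,100,180)]))
E
```

```text
time: 10.63
tool_pos: [435.8, 332.0, 107.4]
tcp_rot: [-3.141, -0.002, 0.385]
contact_force: [-0.5, 0.0, -0.1]
grip_width: 0.4
finger_force: 0.0
pale_bead 0.51 [653.3 -24.2  17. ]
dark_bead1 0.47 [646.   32.5  17. ]
0.85 [440.4 332.6  55. ]
0.57 [435.  325.5  55. ]
```

View pics/e.png

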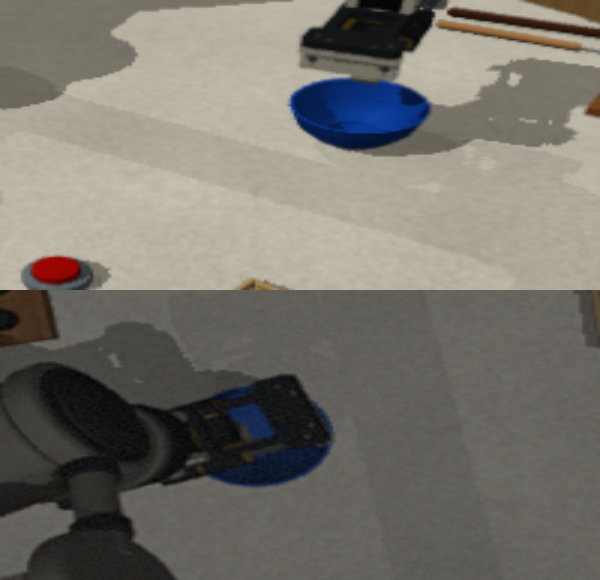

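The pictures show the shut fingertips over the middle of the blue bowl, about 33 mm above its rim and clear of it, with the bowl unmoved. I'll let the arm settle and hand in.

```bash
python3 -m inch '[[0,0,0,0,0],[0,0,0,0,0],[0,0,0,0,0],[0,0,0,0,0],[0,0,0,0,0],[0,0,0,0,0]]'; python3 -c "from plant import *; print(close_job())"
```

```text
time: 11.43
tool_pos: [435.0, 332.1, 106.4]
tcp_rot: [3.141, 0.0, 0.386]
contact_force: [-0.5, -0.4, 0.1]
grip_width: 0.7
finger_force: 0.0
the job is handed in; nothing more can be done
None
```

I pressed the leftmost call button to its stop and let it up, pointed at the terracotta bead for over two seconds, and handed the job in at about 11.4 s with the fingertips about 32 mm above the middle of the blue bowl's mouth; no contact with a bead or bowl showed, but the hand-in returned no verdict.

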